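# Set the bench meter to its continuity range

## Task

The multimeter lying on the repair bench was left on another range. With a fingertip, push the ivory tab of its range dial gently round until it clicks into place pointing at the green mark, then press the blue key on the meter fully in and let it go. Do not pinch or force the tab, do not lift, tip or shove the meter, and leave the tools and supplies around it where they are.

Things in the scene. Friction and masses are not known exactly. Their poses are not given: they have to be found in the camera images.
- meter: Large multimeter lying loose on its back (about 0.6 kg, rubber sleeve): charcoal face, blue-grey sleeve, 205 x 98 mm, face 46 mm above the bench. Origin: centre of its underside. +x runs lengthwise from the sockets (turned roughly to the robot) to the display, +y to the left seen from the sockets, +z up.
- range_dial (a joint): Dial angle in rad, growing CLOCKWISE seen from above; end stops at 0 and 4.19. Spring clicks every 0.524 rad (30 deg), a coloured mark beside each. Seen from above the tab points 120 deg counter-clockwise of the meter's +x at 0 (white mark), and at the green mark at 2.618. It starts in a click, two to five short of green. Each takes about 1.3 N at the tab; left near one, it springs into it.
- dial_axis (a point): Centre of the range dial on its upright turning axis, at the top of its black disc (58 mm across, top 6 mm above the meter's face, 52 mm above the bench). Axes as the meter's.
- dial_tab: Ivory upright tab on the dial, to be pushed: a fin 27 mm long radially (5 to 32 mm from the dial's axis), 7 mm thick, its top 13.5 mm above the disc, 65.5 mm above the bench; red pointer line on top. Origin: the fin's centre, 18.5 mm from the axis, 6.5 mm above the disc's top; +x points radially outward, the way the tab points. Nothing else on the face but the dial disc stands over 6 mm.
- green_mark (a point): Green label on the meter's face, 9 x 12 mm, the only green one: the continuity range. Its centre lies 38.5 mm from the dial's axis.
- select_key (a joint): Travel of the blue function key in m: 0 released, 0.0035 fully in. Springs back; about 1.4 N to start, 3.3 N fully in.
- key_top (a point): Centre of the top of the blue key (13 x 16 mm), 6 mm proud of the meter's face, pressed straight down. It lies at the left of the face between dial and display, 69 mm from the dial's axis; the grey keys beside it are only 1.5 mm proud.
- screwdriver: Red-handled screwdriver, 180 mm, 26 mm thick, lying at the meter's right side. To be left alone. Origin: middle of its length, at the bench.
- tweezers: Steel tweezers, 140 mm long, lying at the meter's left side. To be left alone. Origin: middle of its length, at the bench.
- solder_spool: Spool of solder, 60 mm across, 40 mm high, standing to the left. To be left alone. Origin: centre of its underside.
- flux_bottle: Small amber bottle with red cap, 38 mm across, 75 mm high, to the right. To be left alone. Origin: centre of its underside.
- cutters: Side cutters with orange handles, 135 mm long, lying to the right. To be left alone. Origin: near their middle, at the bench.
Mind the look-alikes: they are no part of the job. Leave any pink or purple look-alike of the meter alone.

How it is judged:
By the outcome, as a careful person would: the job done as asked, in the order asked, and still so for the second after the job is handed in, with the robot touching nothing.
It also fails if it takes over 45 s, if anything falls off the work surface, if the arm or the gripper's body presses on something with over 40 N, if the wrist force passes 120 N, or if a joint passes its speed limit or range.

## Robot

A 6-joint arm with a two-finger parallel gripper is mounted at the origin on the work surface. World frame = base frame: x ahead of the robot, y to its left, z up, the work surface at z = 0. Lengths are in m, angles in degrees, forces in N, time in s.
With the tool pointing down it reaches from about 0.35 to 0.875 m from the base axis. Payload 4.2 kg.
Tool frame: the origin (TCP) lies between the finger pads; the fingertips stand 14 mm ahead of it and the grasp point (between the pads) lies 5 mm behind it; x points along the fingers, y is the direction in which the jaws open and shut, and the axes are right-handed (so a half turn about x gives the same grasp; the last joint's range is limited). The gripper opens to 87 mm and grips with 3 to 60 N. Pads are 19 mm wide; open, the fingers measure 117 mm over their backs; the gripper's body (75 mm by 190 mm) begins 51 mm behind the grasp point.
Start: joints at [-56.975, 22.042, 0.453, 0, -68.411, -14.817], TCP at [0.195, -0.594, 0.237] pointing down, gripper open.
Joint ranges: [-179.83, 179.83], [-69.29, 118.12], [-61.27, 80.66], [-181.25, 117.63], [-171.15, -9.14], [-177.46, 177.46]. Speed limits (degrees/s): [159.86, 159.86, 180, 180, 180, 180].

## Interface

Orientations are given as a 3x3 rotation matrix whose columns are the frame's x, y, z axes.
In Python, from station import r, imaging, job gives the robot as it stands. The module is installed in compiled form; this text tells all that it offers.
- The arm moves only by the tool apply_moves, never from a script. Its arguments are lists of equal length, an entry for each row: "xyz": the shift along the tool's x, y, z in m, a list of three; "twist": the turn about the tool's x in degrees; "claw": the opening, from 0 (shut) to 1 (fully open). A call has 1 to 12 rows; each row shifts and turns the pose as measured when the row begins, along the tool's axes as they then stand; what a row does not reach is not made up. A row lasts 1/10 s, in which the tool goes at most 50 mm and 8.59 degrees, less where a joint would pass 70% of its speed; a pose out of reach is approached as far as the arm can. A call is refused whole if a number of a shift passes 0.05 or a number of a turn 8.59, either way. A call with a gripper value outside its range is refused whole. The fingers move at their own pace and stop on an object; the grip force is fixed at half the most. Time passes only in rows, so rows that do not move let the fingers close. It gives the time, the measured TCP pose, the force and the opening at its end, in the units of the state.
- r.sense(): the state, without advancing time (a new reading comes with each control period).
- imaging.capture(name): name is "side" or "top" or "wrist"; returns a dict with "pixels" (420x560x3 uint8, red, green, blue), "mtx" (3x3 intrinsics, pixels), "view" (4x4, takes a point from world to camera coordinates). Camera axes: x right, y down, z forward; pixel columns grow to the right and rows downward; lengths in m; the calibration is good to about 2 mm. A picture is of the moment at which its call begins. There is no depth.
- job.finish_job(): hands the job in, once; it reports no verdict.
Trained networks look in a picture, given as the dict that the camera call returned (one of the last four; its "shot" number tells which), for a name from the list of things; names that differ only in an ending like _2 or _b are one class to them, and where a whole thing is asked for, a point or a joint stands for the part that bears it (a point fixed in the world has none). Each returns a list of dicts, best first, with "p" (0 to 1); they miss things now and then, are a little off and sometimes report something else, mostly with a low value. They report only what shows in the picture. A call takes as long as a camera call. They do not tell look-alikes from the thing itself.
- imaging.regions_of(query, picture): "mask" (420x560 bool, what is visible of it) and "centre" ([column, row] in pixels, amid what is visible of it).
The state is a dict: "time_s": time; "joints": joint angles; "joint_velocities": joint speeds; "effort": joint torques, N m; "tcp_pos": TCP position; "ee_rot": TCP orientation; "wrist_force": force on the tool from outside, world axes, zero at the start; "moment": the same for the moment, N m; "gripper_width": opening from 0.0 (shut) to 1.0 (fully open).
Only numpy, scipy, OpenCV 4.12 (cv2) and the standard library are available. Lean on these libraries where they do the work, as an engineer would, in place of code of your own. Each camera call takes 0.05 s, during which the arm holds its last target.

## Working session

There is one attempt and no reset: what is moved stays moved. The work goes in short steps, Python scripts to look and compute and a tool call to move; the robot and the scene stay as the last step left them, time stands still between calls to the robot, and variables do not carry over. Pictures are saved under pics/ and viewed, and the job is handed in when it is done.

Besides the shell and the picture viewer there is one more tool, called in YAML: its name, and indented under it one key for each argument. apply_moves: Moves the arm, as the interface text tells. Its arguments: {"type":"object","properties":{"xyz":{"type":"array","items":{"type":"array","items":{"type":"number"}}},"twist":{"type":"array","items":{"type":"number"}},"claw":{"type":"array","items":{"type":"number"}}},"required":["xyz","twist","claw"]}

```bash
mkdir -p pics; cat > h.py <<'E'
import numpy as np, cv2, pickle
from station import r, imaging, job
def cap(n,f):
    p=imaging.capture(n); cv2.imwrite(f'pics/{f}.png',p['pixels'][:,:,::-1]); pickle.dump(p,open(f'{f}.pkl','wb')); return p
def ray(p,uv,z):
    K=np.array(p['mtx']);V=np.array(p['view']);R=V[:3,:3];t=V[:3,3]
    c=-R.T@t; d=R.T@np.linalg.inv(K)@np.array([uv[0],uv[1],1.]); return c+d*(z-c[2])/d[2]
def proj(p,X):
    K=np.array(p['mtx']);V=np.array(p['view']);q=K@(V[:3,:3]@np.array(X)+V[:3,3]); return q[:2]/q[2]
E
python3 - <<'E'
from h import *
for n in ['top','side','wrist']:
    p=cap(n,n+'0')
    V=np.array(p['view']); print(n,-V[:3,:3].T@V[:3,3],V[2,:3],p['mtx'][0])
    if n=='top':
        for q in ['meter','dial_axis','dial_tab','green_mark','key_top','screwdriver']:
            for x in imaging.regions_of(q,p)[:3]:
                print(q,x['p'],x['centre'],x['mask'].sum())
s=r.sense();print(s)
E
```

```text
top [ 0.27040058 -0.02339061  1.25991915] [ 0.15628276 -0.0122488  -0.9876364 ] [413.25966839   0.         276.96401942]
meter 0.91 [334.7, 265.6] 1517
meter 0.57 [241.6, 195.4] 2320
dial_axis 0.76 [246.0, 192.9] 2285
dial_axis 0.71 [342.3, 185.8] 2408
dial_axis 0.7 [337.3, 264.3] 1563
green_mark 0.89 [244.1, 192.6] 2227
green_mark 0.83 [341.7, 186.2] 2457
green_mark 0.67 [333.9, 265.1] 1439
screwdriver 0.7 [270.0, 217.8] 309
side [0.36592519 0.85630595 1.0142238 ] [ 0.06836964 -0.67378244 -0.73576002] [530.15821866   0.         284.43362985]
wrist [ 0.13211959 -0.61377347  0.38501139] [ 0.23136231  0.07686307 -0.96982656] [331.15332313   0.         284.67270672]
{'time_s': 0.45, 'joints': array([-5.69734150e+01,  2.20466082e+01,  4.47229173e-01, -1.86879810e-03,
       -6.84115178e+01, -1.48173478e+01]), 'joint_velocities': array([-0.03697361,  0.00664515,  0.18969308, -0.01858464, -0.06971866,
       -0.0050458 ]), 'effort': array([-2.01399977e-03, -3.90010607e+01,  1.87391567e+01,  4.21958372e+00,
        1.46487536e-02, -5.93810842e-05]), 'tcp_pos': array([ 0.19531526, -0.59363343,  0.23645632]), 'ee_rot': array([[-7.82280754e-05, -3.12476659e-01,  9.49925435e-01],
       [ 1.75984395e-04,  9.49925419e-01,  3.12476668e-01],
       [-9.99999981e-01,  1.91616502e-04, -1.93198215e-05]]), 'wrist_force': array([ 0.34998933, -0.5056974 ,  0.10887718]), 'moment': array([-0.04400991,  0.02200458, -0.00110337]), 'gripper_width': 0.9964215189549437}
```

```bash
python3 - <<'E'
import cv2
a=cv2.imread('pics/top0.png');cv2.imwrite('pics/top0z.png',cv2.resize(a[120:320,180:420],None,fx=3,fy=3,interpolation=cv2.INTER_CUBIC))
E
```

```text
(no output)
```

View pics/top0z.png

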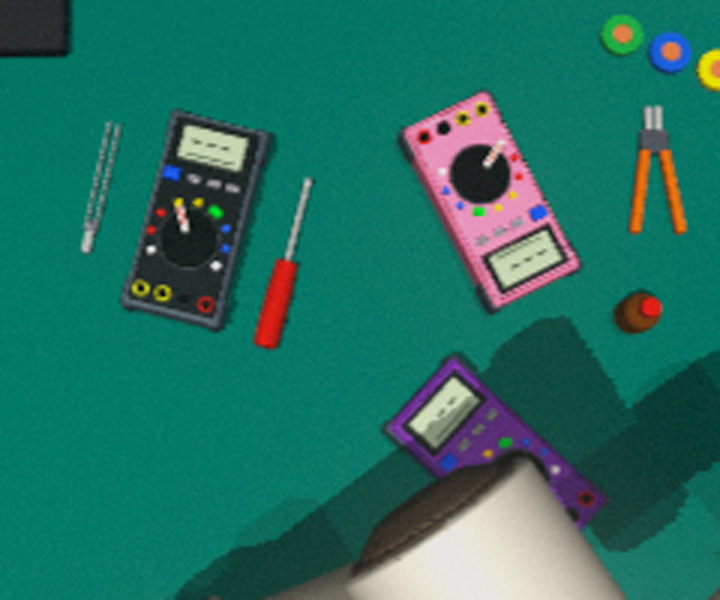

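View pics/side0.png

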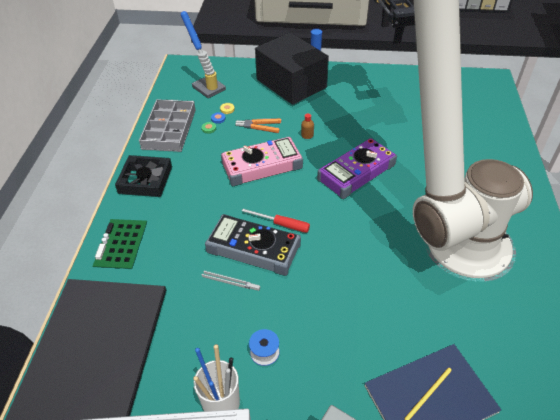

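View pics/top0.png

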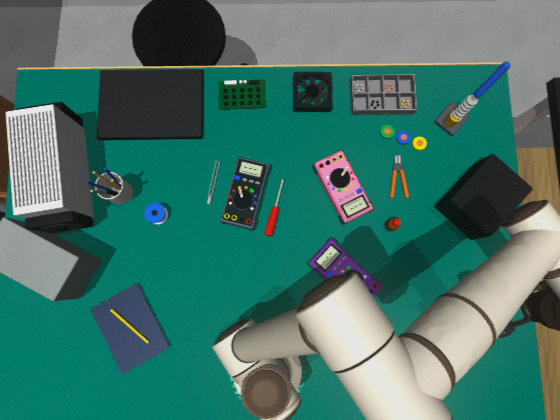

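The charcoal meter, at top-view pixel (243,199), is the target. The pink and purple ones are look-alikes. The tab points at the first yellow mark, two clicks short of green. Next I'll work out its position and the way there.

```bash
python3 - <<'E'
from h import *
p=pickle.load(open('top0.pkl','rb'));s=pickle.load(open('side0.pkl','rb'))
f=lambda u,v:(180+u/3,120+v/3)
d=ray(p,f(190,238),.052);print('dial',d)
for n,uv in dict(green=(215,212),key=(172,173),yel=(178,203),w0=(150,250),w8=(216,266)).items(): 
    q=ray(p,f(*uv),.046);print(n,q,np.linalg.norm((q-d)[:2]),np.degrees(np.arctan2(*(q-d)[1::-1])))
print('side dial',ray(s,(262,239),.052))
for n,uv in dict(disp=(212,147),sock=(172,297)).items(): print(n,ray(p,f(*uv),.046))
for n,uv in dict(purple=(490,440),bottle=(640,312)).items(): print(n,ray(p,f(*uv),.05))
E
```

```text
dial [0.49706091 0.06092527 0.052     ]
green [0.52420583 0.03629092 0.046     ] 0.03665647955797587 -42.22412804445785
key [0.56476852 0.07909874 0.046     ] 0.07010416808508134 15.024685052943191
yel [0.53393676 0.07317188 0.046     ] 0.038856239742942916 18.37152114419841
w0 [0.48667261 0.10108456 0.046     ] 0.04148114482053086 104.50321711887554
w8 [0.46956106 0.03570778 0.046     ] 0.037311705642471604 -137.47903766135758
side dial [0.49953629 0.0702594  0.052     ]
disp [0.59102272 0.03881104 0.046     ]
sock [0.43922048 0.07935556 0.046     ]
purple [ 0.29399428 -0.22847889  0.05      ]
bottle [ 0.41650268 -0.381843    0.05      ]
```

View pics/wrist0.png

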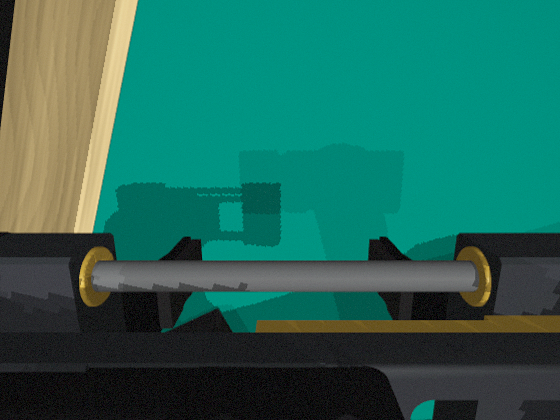

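The wrist view shows only bench and fingers, and the tool's z axis already lies along the tab direction. I'm moving to about 10 cm behind the dial.

apply_moves:
  xyz:
    - [0, 0.038, 0.028]
    - [0, 0.038, 0.028]
    - [0, 0.038, 0.028]
    - [0, 0.038, 0.028]
    - [0, 0.038, 0.028]
    - [0, 0.038, 0.028]
    - [0, 0.038, 0.028]
    - [0, 0.038, 0.028]
    - [0, 0.038, 0.028]
    - [0, 0.038, 0.028]
    - [0, 0.038, 0.028]
    - [0, 0.038, 0.028]
  twist: [0, 0, 0, 0, 0, 0, 0, 0, 0, 0, 0, 0]
  claw: [0, 0, 0, 0, 0, 0, 0, 0, 0, 0, 0, 0]

```text
time_s: 1.65
tcp_pos: [0.3778, -0.0423, 0.237]
ee_rot: [[0.01, -0.302, 0.953], [-0.001, 0.953, 0.302], [-1.0, -0.004, 0.009]]
wrist_force: [1.4, -0.1, -0.5]
gripper_width: 0.026
```

apply_moves:
  xyz:
    - [0, 0.031, 0.022]
    - [0, 0.031, 0.022]
    - [0, 0, 0]
  twist: [0, 0, 0]
  claw: [0, 0, 0]

```text
time_s: 1.95
tcp_pos: [0.403, 0.0381, 0.2389]
ee_rot: [[0.015, -0.31, 0.951], [0.001, 0.951, 0.31], [-1.0, -0.003, 0.015]]
wrist_force: [0.3, -0.4, 0.4]
gripper_width: 0.001
```

```bash
python3 - <<'E'
from h import *
p=cap('wrist','w1');V=np.array(p['view']); s=r.sense();print(s['tcp_pos'],s['ee_rot'].round(4),s['wrist_force'],s['joints'])
print(-V[:3,:3].T@V[:3,3])
t=cap('top','t1')
E
```

```text
[0.40206153 0.03662556 0.23863011] [[ 0.0139 -0.3088  0.951 ]
 [ 0.001   0.9511  0.3088]
 [-0.9999 -0.0034  0.0135]] [ 0.22942595 -0.93070216 -0.98820233] [  28.7855489    -0.81389314  -28.39877597    0.38042254  -61.69170729
 -100.97364459]
[0.33754499 0.01790307 0.38649255]
```

View pics/w1.png

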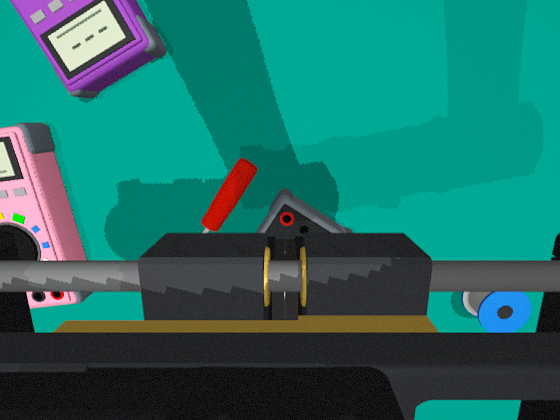

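The wrist camera looks toward the robot side (image up is tool -z), and the meter is hidden below the fingers at around (290,230). I'll move forward past the dial.

apply_moves:
  xyz:
    - [0, 0, 0.04]
    - [0, 0, 0.04]
    - [0, 0, 0.04]
    - [0, 0, 0.04]
    - [0, 0, 0.04]
    - [0, 0, 0]
  twist: [0, 0, 0, 0, 0, 0]
  claw: [0, 0, 0, 0, 0, 0]

```text
time_s: 2.65
tcp_pos: [0.5949, 0.0889, 0.2403]
ee_rot: [[0.011, -0.298, 0.955], [0.0, 0.955, 0.298], [-1.0, -0.003, 0.01]]
wrist_force: [-1.1, -0.7, -1.4]
gripper_width: 0.01
```

```bash
python3 - <<'E'
from h import *
p=cap('wrist','w2');V=np.array(p['view']); s=r.sense();print(s['time_s'],s['tcp_pos'],s['ee_rot'].round(4),s['wrist_force'],s['joints'])
print(-V[:3,:3].T@V[:3,3])
E
```

```text
2.7 [0.59279974 0.08816645 0.24046116] [[ 9.100e-03 -2.973e-01  9.547e-01]
 [ 1.000e-04  9.548e-01  2.973e-01]
 [-1.000e+00 -2.600e-03  8.700e-03]] [-0.63600161  1.051196    1.091782  ] [ 24.02849781  19.13613252  -3.44298778   0.22520722 -66.94343981
 -96.81839409]
[0.52981036 0.06975146 0.38820027]
```

View pics/w2.png

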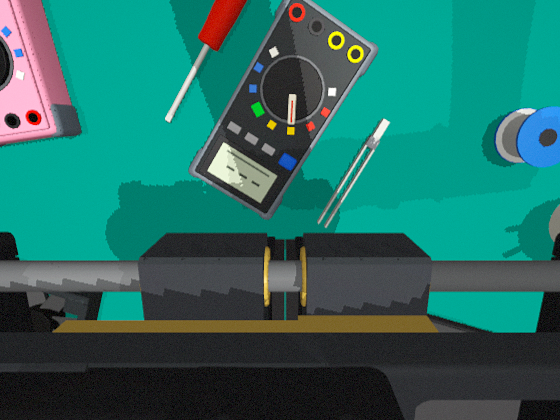

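The wrist view is good: dial centre near (292,90), tab pointing at the yellow mark (291,131), green mark at (257,109), blue key at (287,160).

```bash
cat >> h.py <<'E'
from scipy.optimize import least_squares
def fitmeter(p,off=(170,0,400,220),verbose=True):
    im=p['pixels']; hsv=cv2.cvtColor(im,cv2.COLOR_RGB2HSV)
    x0,y0,x1,y1=off
    C={'green':((50,150,100),(70,255,255)),'blue':((105,130,90),(120,255,255)),'yellow':((22,150,120),(32,255,255)),'red':((0,150,120),(8,255,255)),'white':((0,0,190),(180,60,255))}
    out=[]
    for n,(a,b) in C.items():
        m=cv2.inRange(hsv,a,b); k,l,st,c=cv2.connectedComponentsWithStats(m)
        for i in range(1,k):
            if st[i,4]>15 and x0<c[i][0]<x1 and y0<c[i][1]<y1: out.append((n,c[i].round(2),st[i,4]))
    return out
E
python3 - <<'E'
from h import *
p=pickle.load(open('w2.pkl','rb'))
for o in fitmeter(p): print(o, ray(p,o[1],.046)[:2].round(4))
cv2.imwrite('pics/w2z.png',cv2.resize(p['pixels'][0:200,190:390,::-1],None,fx=3,fy=3,interpolation=cv2.INTER_CUBIC))
E
```

```text
('green', array([257.36, 108.85]), np.int32(136)) [0.5261 0.0394]
('blue', array([258.28,  67.05]), np.int32(75)) [0.4889 0.0295]
('blue', array([252.45,  88.06]), np.int32(71)) [0.5089 0.0294]
('blue', array([287.03, 161.34]), np.int32(215)) [0.5668 0.0829]
('yellow', array([335.51,  40.04]), np.int32(160)) [0.4446 0.0924]
('yellow', array([354.49,  53.65]), np.int32(154)) [0.4503 0.1136]
('yellow', array([271.19, 124.41]), np.int32(63)) [0.5364 0.0567]
('yellow', array([290.44, 130.44]), np.int32(63)) [0.5362 0.0769]
('red', array([219.76,  21.29]), np.int32(1281)) [ 0.4616 -0.0157]
('red', array([296.28,  12.12]), np.int32(170)) [0.4332 0.0499]
('red', array([291.33, 111.  ]), np.int32(21)) [0.5181 0.0721]
('red', array([325.  , 111.85]), np.int32(61)) [0.5089 0.1042]
('red', array([309.91, 126.05]), np.int32(57)) [0.5263 0.0943]
('white', array([357.95,  38.  ]), np.int32(37)) [0.4367 0.112 ]
('white', array([273.11,  51.68]), np.int32(57)) [0.4717 0.0392]
('white', array([180.16,  94.22]), np.int32(299)) [ 0.5355 -0.0367]
('white', array([331.56,  91.54]), np.int32(61)) [0.489  0.1041]
('white', array([291.26, 107.31]), np.int32(149)) [0.5148 0.071 ]
('white', array([380.62, 129.43]), np.int32(167)) [0.5083 0.1631]
('white', array([224.67, 165.68]), np.int32(759)) [0.5903 0.0227]
('white', array([351.71, 168.18]), np.int32(97)) [0.5536 0.1489]
('white', array([357.19, 175.47]), np.int32(104)) [0.559 0.157]
```

View pics/w2z.png

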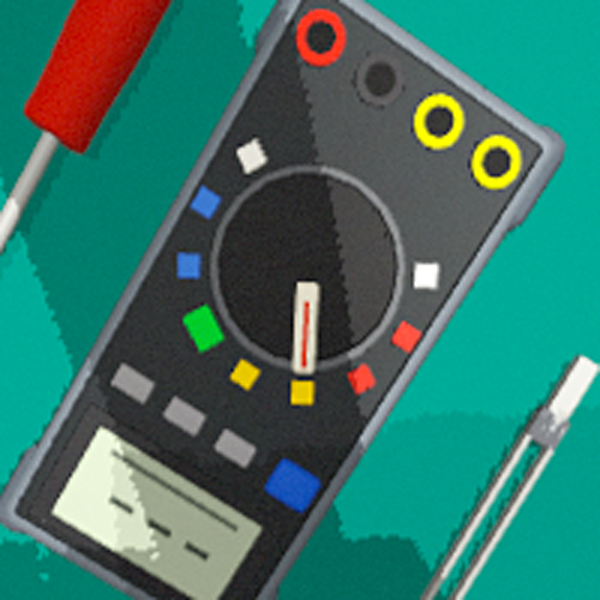

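```bash
python3 - <<'E'
from h import *
P=np.array([[.489,.1041],[.5089,.1042],[.5263,.0943],[.5362,.0769],[.5364,.0567],[.5261,.0394],[.5089,.0294],[.4889,.0295],[.4717,.0392]])
A=np.radians(120-30*np.arange(9))
f=lambda v:(v[:2]+v[3]*np.c_[np.cos(A+v[2]),np.sin(A+v[2])]-P).ravel()
s=least_squares(f,[.5,.06,-.2,.0385],x_scale=[.01,.01,.1,.01]);print(s.x,np.degrees(s.x[2]),abs(s.fun).max())
c=s.x[:2];th=s.x[2]
R=np.array([[np.cos(th),-np.sin(th)],[np.sin(th),np.cos(th)]])
p=pickle.load(open('w2.pkl','rb'))
k=ray(p,(287.03,161.34),.052)[:2];print('key',k,R.T@(k-c),np.linalg.norm(k-c))
t=ray(p,(291.3,111),.0655)[:2];print('tab top',t,np.linalg.norm(t-c),np.degrees(np.arctan2(*(t-c)[::-1]))-np.degrees(th))
E
```

```text
[ 0.49891972  0.06677741 -0.26118782  0.0386917 ] -14.964959493666962 0.0002015231851802829
key [0.56615057 0.08267941] [0.06084429 0.03272357] 0.06908588933415985
tab top [0.51876032 0.07193718] 0.020500548624237662 29.542464534671687
```

apply_moves:
  xyz:
    - [0, 0.011, -0.024]
    - [0, 0.011, -0.024]
    - [0, 0.011, -0.024]
    - [0.03, 0, 0]
    - [0.03, 0, 0]
    - [0.03, 0, 0]
    - [0.03, 0, 0]
    - [0, 0, 0]
    - [0, 0, 0]
  twist: [2.3, 0, 0, 0, 0, 0, 0, 0, 0]
  claw: [0, 0, 0, 0, 0, 0, 0, 0, 0]

```text
time_s: 3.6
tcp_pos: [0.5035, 0.0872, 0.1212]
ee_rot: [[0.011, -0.243, 0.97], [0.002, 0.97, 0.243], [-1.0, -0.001, 0.011]]
wrist_force: [0.3, -0.4, 0.5]
gripper_width: 0.009
```

```bash
python3 - <<'E'
from h import *
s=r.sense();print(s['time_s'],s['tcp_pos'],s['ee_rot'].round(4),s['wrist_force'])
p=cap('side','s1'); print(proj(p,s['tcp_pos']))
cv2.imwrite('pics/s1z.png',cv2.resize(p['pixels'][150:300,160:360,::-1],None,fx=4,fy=4,interpolation=cv2.INTER_CUBIC))
E
```

```text
3.6 [0.50354183 0.0872422  0.12118248] [[ 0.0109 -0.2434  0.9699]
 [ 0.0017  0.9699  0.2434]
 [-0.9999 -0.001   0.011 ]] [ 0.2834498  -0.36947752  0.46108881]
[258.08310811 224.98768404]
```

View pics/s1z.png

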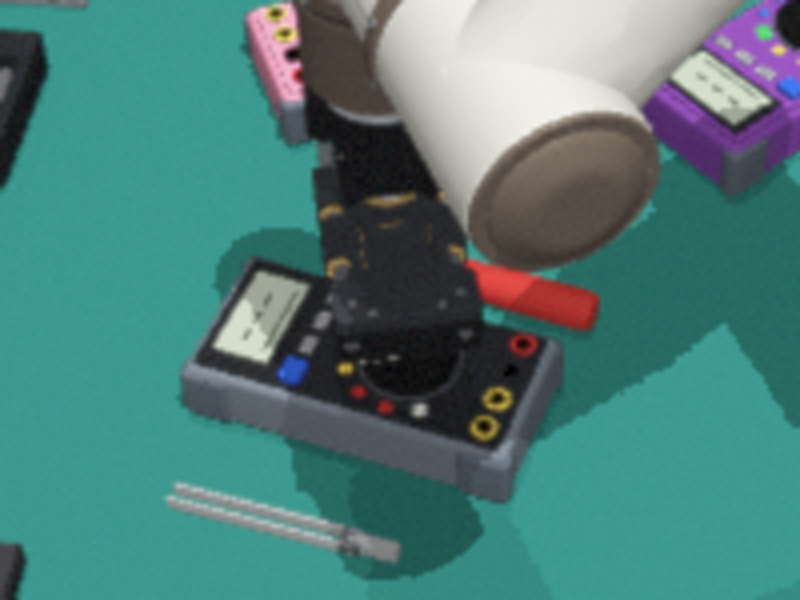

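The side view shows the meter unmoved and the closed fingers above the dial. The tool is short of its target, so I'm correcting that and then lowering beside the tab.

apply_moves:
  xyz:
    - [0, 0.01, 0.012]
    - [0, 0, 0]
    - [0.02, 0, 0]
    - [0.01, 0, 0]
    - [0, 0, 0]
  twist: [0, 0, 0, 0, 0]
  claw: [0, 0, 0, 0, 0]

```text
time_s: 4.15
tcp_pos: [0.5182, 0.103, 0.0976]
ee_rot: [[0.024, -0.244, 0.969], [0.008, 0.97, 0.244], [-1.0, 0.002, 0.025]]
wrist_force: [-0.6, -0.4, 0.8]
gripper_width: 0.007
```

apply_moves:
  xyz:
    - [0, 0, -0.004]
    - [0.01, 0, 0]
    - [0.01, 0, 0]
    - [0, 0, 0]
    - [0, 0, 0]
  twist: [0, 0, 0, 0, 0]
  claw: [0, 0, 0, 0, 0]

```text
time_s: 4.65
tcp_pos: [0.5154, 0.1026, 0.0776]
ee_rot: [[0.026, -0.245, 0.969], [0.009, 0.97, 0.244], [-1.0, 0.002, 0.027]]
wrist_force: [-0.4, -0.6, 0.3]
gripper_width: 0.009
```

apply_moves:
  xyz:
    - [0.005, 0, 0]
    - [0, 0, 0]
    - [0, 0, 0]
  twist: [0, 0, 0]
  claw: [0, 0, 0]

```text
time_s: 4.95
tcp_pos: [0.5158, 0.1027, 0.0723]
ee_rot: [[0.026, -0.245, 0.969], [0.009, 0.97, 0.244], [-1.0, 0.002, 0.028]]
wrist_force: [0.1, -0.4, -0.1]
gripper_width: 0.008
```

```bash
python3 - <<'E'
from h import *
s=r.sense();print(s['time_s'],s['tcp_pos'],s['ee_rot'].round(4),s['wrist_force'])
p=cap('side','s2')
cv2.imwrite('pics/s2z.png',cv2.resize(p['pixels'][190:280,200:310,::-1],None,fx=6,fy=6,interpolation=cv2.INTER_CUBIC))
E
```

```text
4.95 [0.51583575 0.10271574 0.07226536] [[ 0.0265 -0.2446  0.9693]
 [ 0.0087  0.9696  0.2445]
 [-0.9996  0.002   0.0278]] [ 0.08239487 -0.43495247 -0.10995911]
```

View pics/s2z.png

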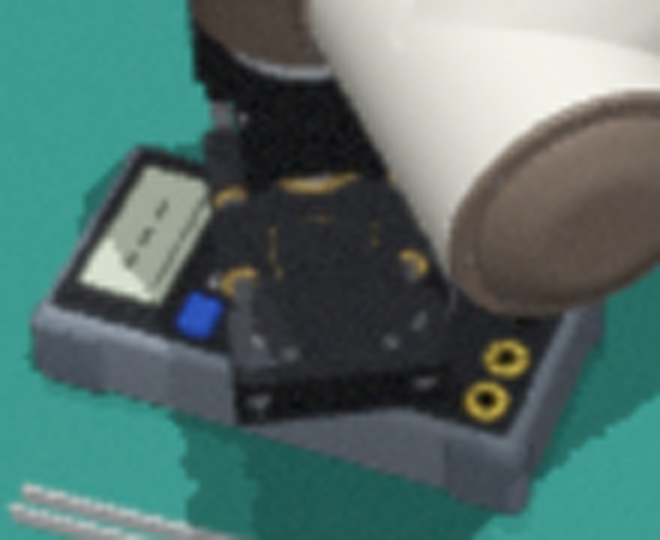

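apply_moves:
  xyz:
    - [0, -0.003, 0]
    - [0, -0.003, 0]
    - [0, -0.003, 0]
    - [0, 0, 0]
  twist: [0, 0, 0, 0]
  claw: [0, 0, 0, 0]

```text
time_s: 5.4
tcp_pos: [0.5184, 0.0933, 0.0727]
ee_rot: [[0.027, -0.245, 0.969], [0.009, 0.97, 0.244], [-1.0, 0.002, 0.029]]
wrist_force: [-0.3, 0.6, -0.1]
gripper_width: 0.003
```

apply_moves:
  xyz:
    - [0, -0.002, 0]
    - [0, -0.002, 0]
    - [0, 0, 0]
  twist: [0, 0, 0]
  claw: [0, 0, 0]

```text
time_s: 5.7
tcp_pos: [0.5195, 0.0889, 0.0728]
ee_rot: [[0.027, -0.244, 0.969], [0.009, 0.97, 0.244], [-1.0, 0.002, 0.029]]
wrist_force: [-0.3, 0.1, -0.3]
gripper_width: 0.004
```

apply_moves:
  xyz:
    - [0, -0.002, 0]
    - [0, -0.002, 0]
    - [0, 0, 0]
  twist: [0, 0, 0]
  claw: [0, 0, 0]

```text
time_s: 6.0
tcp_pos: [0.5206, 0.0847, 0.0728]
ee_rot: [[0.027, -0.244, 0.969], [0.009, 0.97, 0.244], [-1.0, 0.002, 0.029]]
wrist_force: [-0.7, -0.1, 0.2]
gripper_width: 0.004
```

```bash
python3 - <<'E'
from h import *
s=r.sense();print(s['time_s'],s['tcp_pos'],s['wrist_force'],s['moment'])
for n in ['top','wrist','side']:
    p=cap(n,n+'3'); s=r.sense();print(s['wrist_force'],s['moment'])
    if n=='top': cv2.imwrite('pics/top3z.png',cv2.resize(p['pixels'][140:250,190:320,::-1],None,fx=6,fy=5,interpolation=cv2.INTER_CUBIC))
    u=proj(p,[.499,.067,.052]).astype(int);print(n,u)
E
```

```text
6.0 [0.5205915  0.08470168 0.07277555] [-0.65628447 -0.13630372  0.2389631 ] [-0.03735103  0.09375182  0.03835622]
[0.59739921 0.60980536 0.47908618] [-0.050434    0.05968875 -0.02123856]
top [241 198]
[-0.14477649 -0.29042867  0.06702692] [-0.01604297  0.03177264  0.00905422]
wrist [260 205]
[-1.13201859  0.11831478  0.58222797] [ 0.02402485  0.06826728 -0.01895113]
side [262 237]
```

View pics/top3z.png

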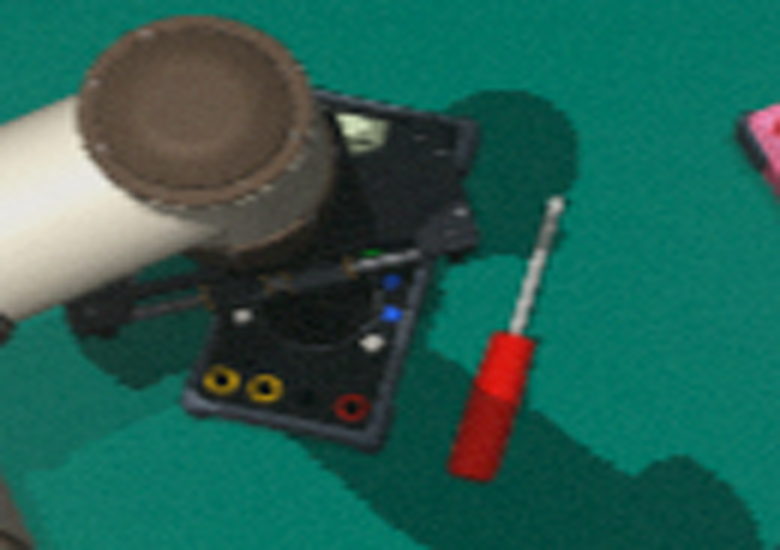

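View pics/wrist3.png

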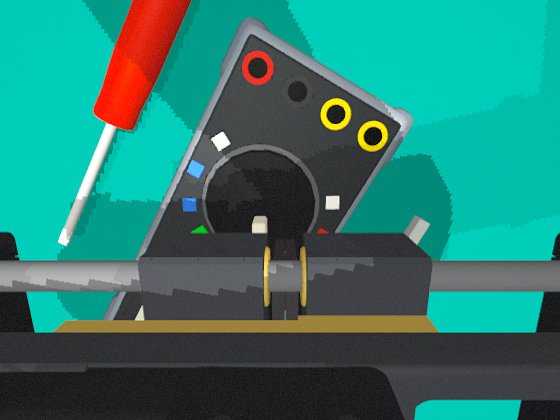

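The wrist view shows the tab's inner end at (260,222), still left of the finger line at about (285,235). The tips are slimmer than I assumed and there's no contact yet, so I'm continuing.

apply_moves:
  xyz:
    - [0, -0.002, 0]
    - [0, 0, 0]
  twist: [0, 0]
  claw: [0, 0]

```text
time_s: 6.35
tcp_pos: [0.5213, 0.0833, 0.0728]
ee_rot: [[0.028, -0.245, 0.969], [0.01, 0.97, 0.245], [-1.0, 0.003, 0.03]]
wrist_force: [0.1, 0.7, 0.4]
gripper_width: 0.005
```

apply_moves:
  xyz:
    - [0, -0.002, 0]
    - [0, 0, 0]
  twist: [0, 0]
  claw: [0, 0]

```text
time_s: 6.55
tcp_pos: [0.5219, 0.0817, 0.0728]
ee_rot: [[0.028, -0.245, 0.969], [0.01, 0.97, 0.245], [-1.0, 0.003, 0.03]]
wrist_force: [-0.8, 0.7, 0.1]
gripper_width: 0.006
```

```bash
python3 - <<'E'
from h import *
p=cap('wrist','wrist4')
cv2.imwrite('pics/wrist4z.png',cv2.resize(p['pixels'][130:270,180:380,::-1],None,fx=4,fy=4,interpolation=cv2.INTER_CUBIC))
E
```

```text
(no output)
```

View pics/wrist4z.png

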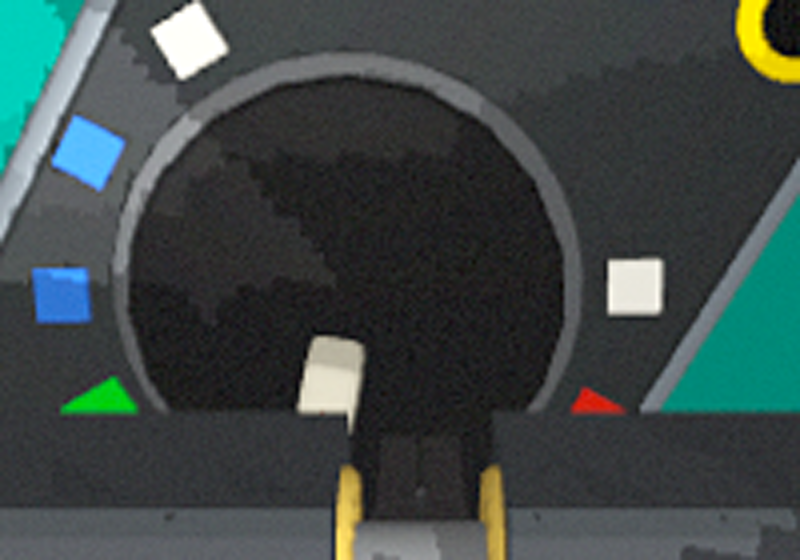

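Contact is made: the tab has turned slightly, its inner end now at about (262,225), and the meter hasn't shifted. Now I'll follow the arc.

apply_moves:
  xyz:
    - [0, -0.0025, 0.0005]
    - [0, -0.0025, 0.0005]
    - [0, -0.0025, 0.0005]
    - [0, 0, 0]
  twist: [5, 5, 5, 0]
  claw: [0, 0, 0, 0]

```text
time_s: 7.0
tcp_pos: [0.5247, 0.074, 0.0729]
ee_rot: [[0.028, 0.023, 0.999], [0.01, 1.0, -0.024], [-1.0, 0.01, 0.028]]
wrist_force: [-0.8, 0.2, 0.7]
gripper_width: 0.006
```

```bash
cat >> h.py <<'E'
def st(D=(.499,.067)):
    s=r.sense();d=s['tcp_pos'][:2]-np.array(D);z=s['ee_rot'][:2,2];y=s['ee_rot'][:2,1]
    print(round(s['time_s'],2),s['tcp_pos'].round(4),s['wrist_force'].round(2),'toolz',np.degrees(np.arctan2(z[1],z[0])).round(1),'r',(d@z).round(4),'t',(d@y).round(4))
def wz(n):
    p=cap('wrist',n)
    cv2.imwrite(f'pics/{n}z.png',cv2.resize(p['pixels'][100:270,180:380,::-1],None,fx=3,fy=3,interpolation=cv2.INTER_CUBIC)); return p
E
python3 - <<'E'
from h import *
st();wz('w5');st()
E
```

```text
7.0 [0.5247 0.074  0.0729] [-0.75  0.19  0.65] toolz -1.4 r 0.0255 t 0.0076
7.05 [0.5246 0.0741 0.0729] [-0.02  1.12  0.11] toolz -1.3 r 0.0255 t 0.0077
```

View pics/w5z.png

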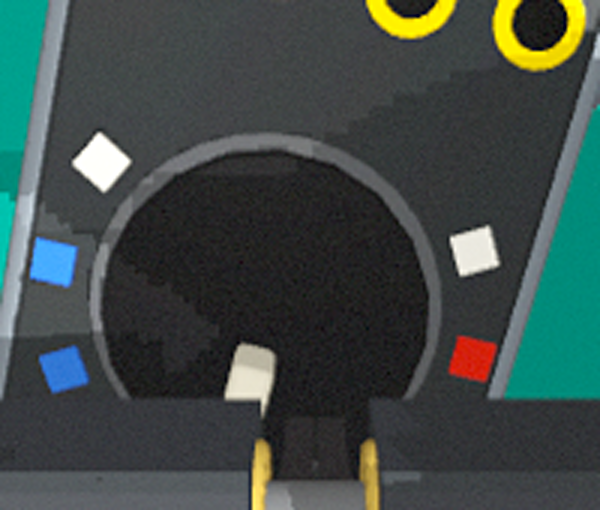

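The tab leans about 10° ahead of the tool and has passed into the second yellow click. I'll go on toward green.

apply_moves:
  xyz:
    - [0, -0.0025, 0.0005]
    - [0, -0.0025, 0.0005]
    - [0, -0.0025, 0.0005]
    - [0, -0.0025, 0.0005]
    - [0, 0, 0]
  twist: [5, 5, 5, 5, 0]
  claw: [0, 0, 0, 0, 0]

```text
time_s: 7.55
tcp_pos: [0.5256, 0.0648, 0.073]
ee_rot: [[0.03, 0.365, 0.931], [0.011, 0.931, -0.365], [-0.999, 0.021, 0.024]]
wrist_force: [-0.0, -0.1, -0.0]
gripper_width: 0.01
```

```bash
python3 - <<'E'
from h import *
st();wz('w6');st()
E
```

```text
7.55 [0.5256 0.0648 0.073 ] [-0.  -0.1 -0. ] toolz -21.4 r 0.0256 t 0.0077
7.6 [0.5257 0.0649 0.073 ] [-0.19  0.31  0.45] toolz -21.3 r 0.0256 t 0.0077
```

View pics/w6z.png

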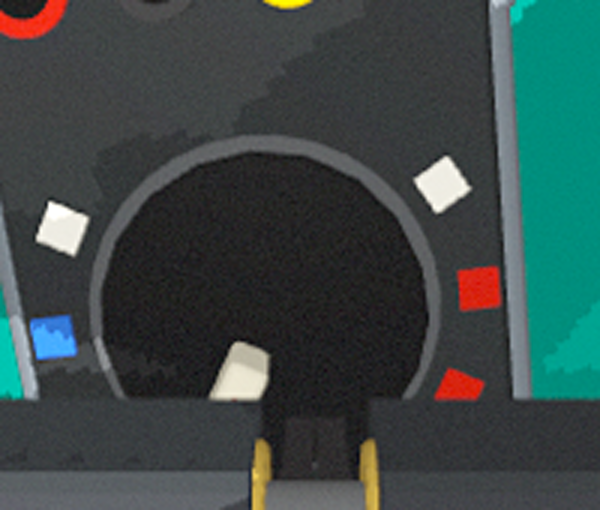

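The tab now leans about 22° ahead of the tool, so roughly -45°, and the force is zero. It seems to have clicked into green. I'll back off, rise and check.

apply_moves:
  xyz:
    - [0, 0.006, 0]
    - [0, 0.003, 0]
    - [-0.01, 0, 0]
    - [-0.03, 0, 0]
    - [-0.04, 0, 0]
    - [-0.04, 0, 0.03]
    - [-0.02, 0.0, 0.03]
    - [0, 0, 0.03]
    - [0, 0, 0]
  twist: [0, 0, 0, 0, 0, 0, 0, 0, 0]
  claw: [0, 0, 0, 0, 0, 0, 0, 0, 0]

```text
time_s: 8.5
tcp_pos: [0.6108, 0.0402, 0.2259]
ee_rot: [[0.033, 0.35, 0.936], [0.009, 0.937, -0.351], [-0.999, 0.02, 0.027]]
wrist_force: [-1.6, -0.1, -0.9]
gripper_width: 0.007
```

```bash
python3 - <<'E'
from h import *
st();p=cap('wrist','w7');st()
E
```

```text
8.5 [0.6108 0.0402 0.2259] [-1.57 -0.12 -0.86] toolz -20.5 r 0.1141 t 0.0141
8.55 [0.6096 0.0406 0.2262] [-0.31 -0.36  0.21] toolz -20.5 r 0.1128 t 0.0139
```

View pics/w7.png

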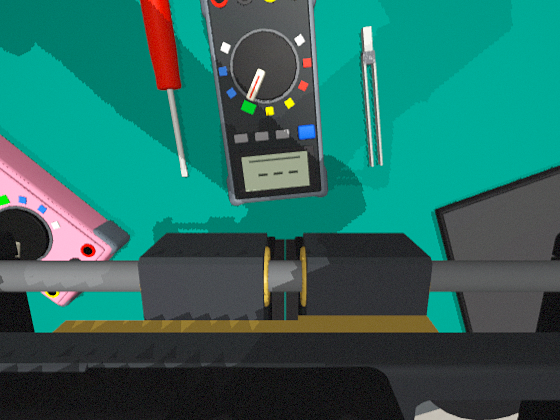

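Tab at (257,85) points at the green mark (248,107). Next I'll refit the meter pose and key position.

```bash
python3 - <<'E'
from h import *
p=pickle.load(open('w7.pkl','rb'))
o=fitmeter(p,(200,0,325,210)); 
# drop non-marks by predicted position
A=np.radians(120-30*np.arange(9)); th=np.radians(-15)
pred=np.array([.499,.067])+.0385*np.c_[np.cos(A+th),np.sin(A+th)]
col=['white','red','red','yellow','yellow','green','blue','blue','white']
P=[];AA=[]
for i in range(9):
    c=[ray(p,x[1],.046)[:2] for x in o if x[0]==col[i]]
    c=min(c,key=lambda q:np.linalg.norm(q-pred[i]))
    print(col[i],c.round(4),np.linalg.norm(c-pred[i]).round(4))
    if np.linalg.norm(c-pred[i])<.007: P.append(c);AA.append(A[i])
P=np.array(P);A=np.array(AA)
f=lambda v:(v[:2]+v[3]*np.c_[np.cos(A+v[2]),np.sin(A+v[2])]-P).ravel()
s=least_squares(f,[.5,.06,-.2,.0385],x_scale=[.01,.01,.1,.01]);print(s.x,np.degrees(s.x[2]),abs(s.fun).max())
c=s.x[:2]
for x in o:
    if x[0]=='blue' and x[2]>120: k=ray(p,x[1],.052)[:2];print('key',x,k,np.linalg.norm(k-c))
    if x[0] in('white','red') and 240<x[1][0]<270 and 65<x[1][1]<105:
        t=ray(p,x[1],.0655)[:2];print('tab',x,np.linalg.norm(t-c),np.degrees(np.arctan2(*(t-c)[::-1])-s.x[2]))
E
```

```text
white [0.4889 0.1042] 0.0002
red [0.5091 0.1041] 0.0001
red [0.5261 0.0941] 0.0002
yellow [0.5363 0.0768] 0.0001
yellow [0.5362 0.0569] 0.0001
green [0.5264 0.0396] 0.0003
blue [0.5089 0.0296] 0.0003
blue [0.489  0.0294] 0.0004
white [0.4715 0.0394] 0.0005
[ 0.49891253  0.06682006 -0.26131834  0.03866094] -14.972437984388781 0.00017282680035990428
key ('blue', array([306.17, 131.52]), np.int32(250)) [0.56634732 0.08282741] 0.06930862989660096
tab ('red', array([253.74,  87.39]), np.int32(23)) 0.021362416143576937 -30.30963618328753
tab ('white', array([255.6 ,  83.01]), np.int32(198)) 0.017389999526468507 -30.163075744334236
```

The meter hasn't moved (fit within 0.1 mm) and the tab sits at -30.2°, which is green. Next the key, at (0.5663, 0.0828), top at z 0.052.

apply_moves:
  xyz:
    - [0, 0.012, -0.029]
    - [0, 0.012, -0.029]
    - [0, 0, 0]
    - [0.03, 0, -0.001]
    - [0.03, 0, -0.001]
    - [0.03, 0, -0.001]
    - [0, 0, 0]
    - [0, 0, 0]
  twist: [-2.5, -2.5, 0, 0, 0, 0, 0, 0]
  claw: [0, 0, 0, 0, 0, 0, 0, 0]

```text
time_s: 9.35
tcp_pos: [0.5577, 0.0855, 0.1356]
ee_rot: [[0.033, 0.259, 0.965], [0.009, 0.966, -0.26], [-0.999, 0.017, 0.03]]
wrist_force: [0.1, -0.2, -0.3]
gripper_width: 0.003
```

```bash
cat >> h.py <<'E'
def kd(K=(.5663,.0828)):
    s=r.sense();R=s['ee_rot'];tip=s['tcp_pos']+.014*R[:,0];d=np.r_[np.array(K)-tip[:2],0]
    print(round(s['time_s'],2),'tip',tip.round(4),'F',s['wrist_force'].round(2),'need tool y,z',(R.T@d)[1:].round(4),'x',R[:,0].round(3))
E
python3 -c "
from h import *
kd()"
```

```text
9.35 tip [0.5582 0.0857 0.1216] F [ 0.11 -0.16 -0.26] need tool y,z [-0.0007  0.0086] x [ 0.033  0.009 -0.999]
```

apply_moves:
  xyz:
    - [0, -0.0005, 0.0065]
    - [0, 0, 0]
    - [0.02, 0, 0]
    - [0.02, 0, 0]
    - [0.015, 0, 0]
    - [0, 0, 0]
    - [0, 0, 0]
  twist: [0, 0, 0, 0, 0, 0, 0]
  claw: [0, 0, 0, 0, 0, 0, 0]

```text
time_s: 10.05
tcp_pos: [0.5739, 0.0853, 0.09]
ee_rot: [[0.052, 0.258, 0.965], [0.015, 0.966, -0.259], [-0.999, 0.028, 0.046]]
wrist_force: [-0.1, 0.3, 1.1]
gripper_width: 0.004
```

```bash
python3 - <<'E'
from h import *
kd()
p=cap('side','s8'); cv2.imwrite('pics/s8z.png',cv2.resize(p['pixels'][190:280,190:310,::-1],None,fx=6,fy=6,interpolation=cv2.INTER_CUBIC))
E
```

```text
10.05 tip [0.5746 0.0855 0.076 ] F [-0.1   0.28  1.09] need tool y,z [-0.0048 -0.0073] x [ 0.052  0.015 -0.999]
```

View pics/s8z.png

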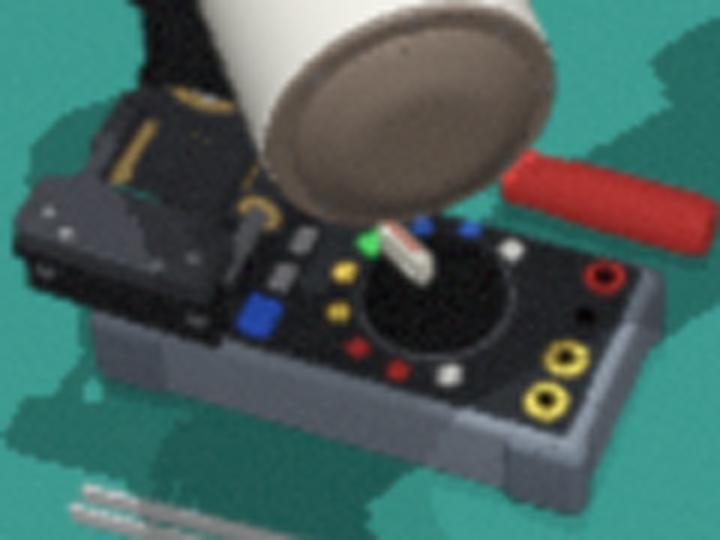

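The side view shows the tip past the key on the display side, with the tab pointing at green. I'm shifting back and down in small steps.

apply_moves:
  xyz:
    - [0, -0.0025, -0.004]
    - [0, -0.0025, -0.004]
    - [0, 0, 0]
    - [0.006, 0, 0]
    - [0.006, 0, 0]
    - [0, 0, 0]
    - [0, 0, 0]
  twist: [0, 0, 0, 0, 0, 0, 0]
  claw: [0, 0, 0, 0, 0, 0, 0]

```text
time_s: 10.8
tcp_pos: [0.5661, 0.083, 0.0799]
ee_rot: [[0.057, 0.258, 0.964], [0.017, 0.966, -0.259], [-0.998, 0.032, 0.051]]
wrist_force: [0.0, -0.2, 1.3]
gripper_width: 0.003
```

```bash
python3 - <<'E'
from h import *
kd()
p=cap('side','s9'); cv2.imwrite('pics/s9z.png',cv2.resize(p['pixels'][190:280,190:310,::-1],None,fx=6,fy=6,interpolation=cv2.INTER_CUBIC))
E
```

```text
10.8 tip [0.5669 0.0833 0.0659] F [ 0.02 -0.21  1.26] need tool y,z [-0.0006 -0.0004] x [ 0.057  0.017 -0.998]
```

View pics/s9z.png

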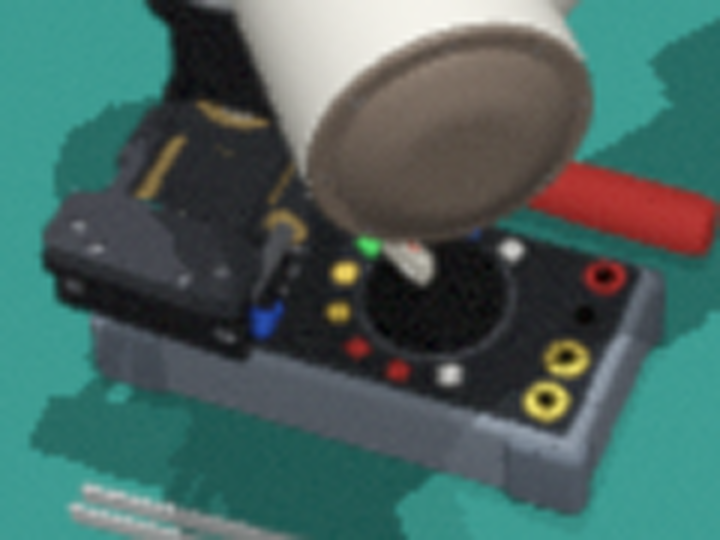

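apply_moves:
  xyz:
    - [0.004, -0.0005, -0.0005]
    - [0.004, 0, -0.0005]
    - [0.002, 0, 0]
    - [0, 0, 0]
    - [0, 0, 0]
  twist: [0, 0, 0, 0, 0]
  claw: [0, 0, 0, 0, 0]

```text
time_s: 11.35
tcp_pos: [0.5655, 0.083, 0.0685]
ee_rot: [[0.057, 0.258, 0.964], [0.017, 0.966, -0.259], [-0.998, 0.031, 0.05]]
wrist_force: [-0.3, 1.1, 0.7]
gripper_width: 0.003
```

```bash
python3 - <<'E'
from h import *
kd(); cap('side','s10'); kd()
E
```

```text
11.35 tip [0.5663 0.0832 0.0546] F [-0.3   1.13  0.74] need tool y,z [-0.0004  0.0001] x [ 0.057  0.017 -0.998]
11.4 tip [0.5663 0.0832 0.0546] F [-0.65 -0.53  0.19] need tool y,z [-0.0004  0.0001] x [ 0.057  0.017 -0.998]
```

apply_moves:
  xyz:
    - [0.002, 0, 0]
    - [0.002, 0, 0]
    - [0, 0, 0]
  twist: [0, 0, 0]
  claw: [0, 0, 0]

```text
time_s: 11.7
tcp_pos: [0.566, 0.0831, 0.065]
ee_rot: [[0.057, 0.258, 0.964], [0.017, 0.966, -0.259], [-0.998, 0.031, 0.051]]
wrist_force: [-1.4, 1.1, 1.2]
gripper_width: 0.004
```

apply_moves:
  xyz:
    - [0.001, 0, 0]
    - [0.001, 0, 0]
    - [0, 0, 0]
  twist: [0, 0, 0]
  claw: [0, 0, 0]

```text
time_s: 12.0
tcp_pos: [0.566, 0.0831, 0.0635]
ee_rot: [[0.057, 0.258, 0.965], [0.017, 0.966, -0.259], [-0.998, 0.031, 0.051]]
wrist_force: [-1.0, -0.3, 3.5]
gripper_width: 0.003
```

apply_moves:
  xyz:
    - [0.001, 0, 0]
    - [0.001, 0, 0]
    - [0, 0, 0]
  twist: [0, 0, 0]
  claw: [0, 0, 0]

```text
time_s: 12.3
tcp_pos: [0.566, 0.0831, 0.0633]
ee_rot: [[0.057, 0.257, 0.965], [0.017, 0.966, -0.258], [-0.998, 0.031, 0.051]]
wrist_force: [-1.3, 0.5, 3.2]
gripper_width: 0.007
```

```bash
python3 - <<'E'
from h import *
kd(); cap('side','s11'); kd()
E
```

```text
12.3 tip [0.5668 0.0834 0.0494] F [-1.35  0.5   3.19] need tool y,z [-0.0007 -0.0003] x [ 0.057  0.017 -0.998]
12.35 tip [0.5668 0.0834 0.0493] F [-0.57 -0.08  3.  ] need tool y,z [-0.0007 -0.0003] x [ 0.058  0.017 -0.998]
```

apply_moves:
  xyz:
    - [0.002, 0, 0]
    - [0.002, 0, 0]
    - [0.002, 0, 0]
  twist: [0, 0, 0]
  claw: [0, 0, 0]

```text
time_s: 12.65
tcp_pos: [0.5661, 0.0832, 0.0627]
ee_rot: [[0.058, 0.255, 0.965], [0.015, 0.967, -0.256], [-0.998, 0.029, 0.052]]
wrist_force: [-6.1, 0.1, 16.8]
gripper_width: 0.008
```

```bash
python3 - <<'E'
from h import *
kd()
E
```

```text
12.65 tip [0.5669 0.0834 0.0487] F [-6.14  0.15 16.8 ] need tool y,z [-0.0007 -0.0004] x [ 0.058  0.015 -0.998]
```

The force rose to 16.8 N with the tip stopped at 0.0487, so the key is bottomed at 3.5 mm. Releasing straight up.

apply_moves:
  xyz:
    - [-0.003, 0, 0]
    - [-0.005, 0, 0]
    - [-0.01, 0, 0]
    - [-0.03, 0, 0]
    - [-0.04, 0, 0]
    - [-0.04, 0, 0]
    - [-0.03, 0, 0.02]
    - [-0.01, 0, 0.03]
    - [0, 0, 0.02]
    - [0, 0, 0]
    - [0, 0, 0]
  twist: [0, 0, 0, 0, 0, 0, 0, 0, 0, 0, 0]
  claw: [0, 0, 0, 0, 0, 0, 0, 0, 0, 0, 0]

```text
time_s: 13.75
tcp_pos: [0.6257, 0.0617, 0.2425]
ee_rot: [[0.06, 0.255, 0.965], [0.016, 0.966, -0.256], [-0.998, 0.031, 0.054]]
wrist_force: [-1.0, -0.6, -0.2]
gripper_width: 0.006
```

```bash
python3 - <<'E'
from h import *
st();p=cap('wrist','w12')
o=fitmeter(p,(0,0,560,235)); 
A=np.radians(120-30*np.arange(9)); th=np.radians(-15)
pred=np.array([.499,.067])+.0385*np.c_[np.cos(A+th),np.sin(A+th)]
col=['white','red','red','yellow','yellow','green','blue','blue','white']
P=[];AA=[]
for i in range(9):
    c=[ray(p,x[1],.046)[:2] for x in o if x[0]==col[i]]
    c=min(c,key=lambda q:np.linalg.norm(q-pred[i]))
    print(col[i],c.round(4),np.linalg.norm(c-pred[i]).round(4))
    if np.linalg.norm(c-pred[i])<.007: P.append(c);AA.append(A[i])
P=np.array(P);A=np.array(AA)
f=lambda v:(v[:2]+v[3]*np.c_[np.cos(A+v[2]),np.sin(A+v[2])]-P).ravel()
s=least_squares(f,[.5,.06,-.2,.0385],x_scale=[.01,.01,.1,.01]);print(s.x,np.degrees(s.x[2]),abs(s.fun).max())
c=s.x[:2]
for x in o:
    if x[0] in('white','red','blue'):
        t=ray(p,x[1],.0655)[:2]; n=np.linalg.norm(t-c)
        if n<.025: print('tab',x,n,np.degrees(np.arctan2(*(t-c)[::-1])-s.x[2]))
p=cap('side','s12'); cv2.imwrite('pics/s12z.png',cv2.resize(p['pixels'][190:280,190:310,::-1],None,fx=6,fy=6,interpolation=cv2.INTER_CUBIC))
E
```

```text
13.75 [0.6257 0.0617 0.2425] [-0.95 -0.59 -0.19] toolz -14.9 r 0.1236 t 0.0272
white [0.4888 0.1042] 0.0002
red [0.509  0.1039] 0.0003
red [0.5261 0.0941] 0.0002
yellow [0.5363 0.0768] 0.0002
yellow [0.5362 0.0568] 0.0003
green [0.5263 0.0395] 0.0003
blue [0.5088 0.0296] 0.0003
blue [0.4889 0.0294] 0.0004
white [0.4714 0.0394] 0.0005
[ 0.49888486  0.0667846  -0.26195459  0.03863855] -15.008892411790566 0.00019049591942406352
tab ('red', array([235.96,  68.96]), np.int32(25)) 0.02007513597586845 -30.26481715148968
tab ('white', array([237.5 ,  66.07]), np.int32(177)) 0.01726173212528324 -30.077847521238013
```

View pics/w12.png

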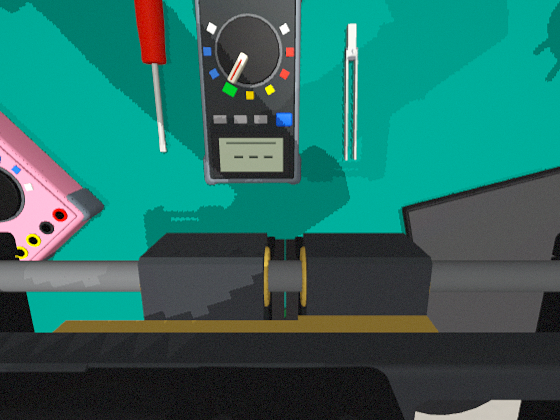

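View pics/s12.png

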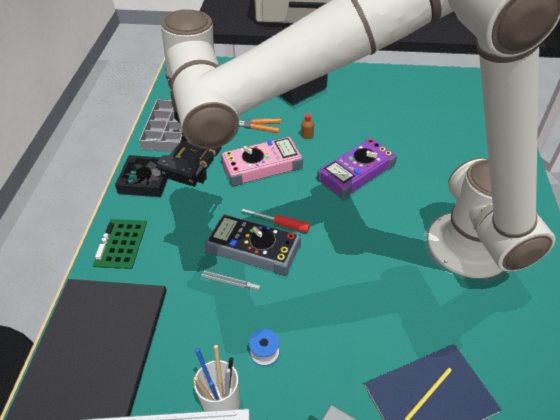

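The tab is at green, the meter is unmoved, the key is released, the arm is clear and everything else is in place. Handing in.

```bash
python3 -c "
from station import job
print(job.finish_job())"
```

```text
the job is handed in; nothing more can be done
None
```

I pushed the ivory tab with the closed fingertips two clicks clockwise until it clicked at the green mark. Then I pressed the blue key fully in, let it go, moved the arm clear and handed the job in, after about 14 s on the robot's clock.

- **Dial:** the last wrist picture put the tab about 30.1–30.3° clockwise of the meter's +x. Green is at 30°.
- **Meter:** its fitted position and heading changed by less than 0.1 mm and 0.1° from before the first touch.
- **Key:** the fingertip stopped at about 48.7 mm, where fully in is 48.5 mm. The vertical force rose sharply there to about 17 N, with 6 N sideways, so I pressed harder than the 3.3 N it needed. I did not measure the key springing back; I only lifted the finger straight off it.
- **Surroundings:** in the final side and wrist pictures the tools, supplies and look-alike meters appear where they were. I judged this by eye.
- **Disagreement:** the first rough dial positions from the top and side cameras differed by about 9 mm. I used the wrist-camera fit, where all nine marks agreed to 0.2 mm.

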